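# Set the watering selector to the pointer

### The job

Switch the watering over to the next bench: with a fingertip, flick the edge of the selector's star wheel round anticlockwise (seen from above), one click at a time and letting it rest in each click, until its one long tooth has clicked in pointing straight at the fixed pointer post. Do not go past the post, push gently, never pinch the wheel, and leave the pots, tools and other loose things on the bench where they stand.

Things in the scene. Friction and masses are not known exactly. Their poses are not given: they have to be found in the camera images.
- wheel (a joint): Angle of the star wheel about its upright axis, rad, growing anticlockwise from above; 0 = long tooth exactly at the pointer. One click is 1.047 rad (60 deg); a spring pawl draws it into the nearest click (0, -1.047..). Starts 2, 3 or 4 clicks before 0 (very rarely balanced half-way between two). End stops -4.92, +1.36. A click takes about 3 N at the teeth; past half-way it snaps on by itself.
- wheel_centre (a point): On the wheel's axis at half the teeth's height, 90 mm above the table. Flat level black wheel: round hub of radius 30 mm (its cap rises 14 mm above this point), six straight radial teeth 60 deg apart, 8 mm thick, 16 mm high (82 to 98 mm above the table). Five reach 56 mm from the axis, one 72 mm. The gaps are about 42 mm wide at radius 48 mm. x axis along the long tooth, z up.
- long_tooth (a point): The outer end of the long tooth, 72 mm from the axis, at half its height.
- pointer (a point): The inner end of the fixed steel pointer, 77 mm from the wheel's axis, 103 mm above the table, on a flat steel post (8 by 14 mm, 108 mm tall, its centre 89 mm from the axis). Its x axis points from the wheel's axis out through the pointer.
- foot (a point): Middle of the selector's underside, on the wheel's axis, on the table; fixed to the table. A foot plate of radius 56 mm, 10 mm thick; a round grey body of radius 34 mm whose top is 75 mm above the table (7 mm below the teeth); six brass pipe stubs reaching 64 mm from the axis, no higher than 45 mm. x axis towards the pointer.
- clay_pot: Loose terracotta pot with a seedling, 84 mm across, 75 mm tall (seedling to 120 mm); origin at the centre of its underside. Leave it alone.
- black_pot: Loose black pot with a seedling, 76 mm across, 70 mm tall; origin under its centre. Leave it alone.
- small_pot: Loose small black pot of soil, 60 mm across, 55 mm tall; origin under its centre. Leave it alone.
- feed_jar: Loose jar with a white lid, 60 mm across, 85 mm tall; origin under its centre. Leave it alone.
- trowel: Loose trowel lying flat, about 290 mm long along its x axis, 26 mm high, handle to -x; origin on the table below its middle. Leave it alone.
- sprayer: Loose white spray bottle, 72 mm across, 186 mm tall; origin under its centre. Leave it alone.

How it is judged:
By the outcome, as a careful person would: the job done as asked, in the order asked, and still so for the second after the job is handed in, with the robot touching nothing.
It also fails if it takes over 61 s, if anything falls off the work surface, if the arm or the gripper's body presses on something with over 40 N, if the wrist force passes 120 N, or if a joint passes its speed limit or range.

### The arm

A 6-joint arm with a two-finger parallel gripper is mounted at the origin on the work surface. World frame = base frame: x ahead of the robot, y to its left, z up, the work surface at z = 0. Lengths are in m, angles in rad, forces in N, time in s.
With the tool pointing down it reaches from about 0.35 to 0.85 m from the base axis. Payload 8.1 kg.
Tool frame: the origin (TCP) lies at the very end of the fingers, on their centre line; the grasp point (between the pads) lies 19 mm behind it; x points along the fingers, y is the direction in which the jaws open and shut, and the axes are right-handed (so a half turn about x gives the same grasp; the last joint's range is limited). The gripper opens to 93 mm and grips with 3 to 60 N. Pads are 15 mm wide; open, the fingers measure 128 mm over their backs; the gripper's body (75 mm by 188 mm) begins 65 mm behind the grasp point.
Start: joints at [-0.085, 0.13, 1.488, -0, 1.523, -0.085], TCP at [0.6, 0, 0.219] pointing down, gripper open.
Joint ranges: [-2.96, 2.96], [-0.89, 2.26], [0.02, 2.5], [-1.34, 4.48], [0, 2.73], [-2.66, 2.66]. Speed limits (rad/s): [2.39, 2.39, 2.79, 3.14, 3.14, 3.14].

### API

Orientations are given as a rotation vector (axis times angle).
In Python, from plant import * gives the robot as it stands. The module is installed in compiled form; this text tells all that it offers.
- The arm moves only by the tool apply_moves, never from a script. Its argument "series" is a list of rows, each an object with "jaw": the gripper's target within -1 to 1 (shut at 1, half-way at 0, fully open at -1); "linear": the shift along the tool's x, y, z normalised to -1 to 1, where 1 is 0.6 m, a list of three; "roll": the turn about the tool's x normalised to -1 to 1, where 1 is 30 degrees. A call has 1 to 20 rows; each row is the pose to reach, as a shift and turn from the pose measured when the call began, along the tool's axes at that moment; what a row does not reach only later rows make up. A row lasts 1/8 s, in which the tool goes at most 62.5 mm and 10.7 degrees, less where a joint would pass 70% of its speed; a pose out of reach is approached as far as the arm can. A call with a number of a shift or a turn outside -1 to 1 is refused whole. A call with a gripper value outside its range is refused whole. The fingers move at their own pace and stop on an object; "force" is the grip in N (left out, the last holds). Time passes only in rows, so rows that repeat a pose let the fingers close. It gives the time, the measured TCP pose, the force and the opening at its end, in the units of the state.
- read_state(): the state, without advancing time (a new reading comes with each control period).
- read_camera(name): name is "scene" or "side" or "wrist"; returns a dict with "pixels" (420x560x3 uint8, blue, green, red), "intrinsics" (3x3 intrinsics, pixels), "rvec" (rotation vector, rad) and "tvec" (3), from world to camera coordinates, as OpenCV has them; the wrist camera has in their place "tool_from_camera" (4x4, takes a point from camera to tool coordinates, whose origin is the TCP and whose axes are the tool frame's). Camera axes: x right, y down, z forward; pixel columns grow to the right and rows downward; lengths in m; the calibration is good to about 2 mm. The wrist camera is an equidistant fisheye: a pixel r from the principal point sees the ray r / f radians off the axis. A picture is of the moment at which its call begins: read the wrist's pose just before it. There is no depth.
- close_job(): hands the job in, once; it reports no verdict.
The state is a dict: "t": time; "q": joint angles; "dq": joint speeds; "joint_torque": joint torques, N m; "tool_pos": TCP position; "orientation": TCP orientation; "force": force on the tool from outside, world axes, zero at the start; "wrist_torque": the same for the moment, N m; "opening": finger opening in m.
Only numpy, scipy, OpenCV 4.12 (cv2) and the standard library are available. Lean on these libraries where they do the work, as an engineer would, in place of code of your own. Each camera call takes 0.05 s, during which the arm holds its last target. There are 200 camera calls.

## Working session

There is one attempt and no reset: what is moved stays moved. The work goes in short steps, Python scripts to look and compute and a tool call to move; the robot and the scene stay as the last step left them, time stands still between calls to the robot, and variables do not carry over. Pictures are saved under pics/ and viewed, about 8 in all and at most 12, crops included, and the job is handed in when it is done.

Besides the shell and the picture viewer there is one more tool, called by a JSON object that holds its "api" and its "payload", one argument or row to a line. apply_moves: Moves the arm, as the interface text tells. Its arguments: {"type":"object","properties":{"series":{"type":"array"},"force":{"type":"number"}},"required":["series"]}

```bash
mkdir -p pics; cat > h.py <<'E'
from plant import *
import numpy as np, cv2
from scipy.spatial.transform import Rotation as R
def ray(c,uv):
    K=c["intrinsics"];Rm=cv2.Rodrigues(np.array(c["rvec"],float))[0];t=np.array(c["tvec"],float).ravel()
    d=Rm.T@np.linalg.solve(np.array(K),[uv[0],uv[1],1.]);return -Rm.T@t,d
def onz(c,uv,z):
    o,d=ray(c,uv);return o+d*(z-o[2])/d[2]
def proj(c,P):
    return cv2.projectPoints(np.array(P,float).reshape(-1,3),np.array(c["rvec"],float),np.array(c["tvec"],float),np.array(c["intrinsics"],float),None)[0].reshape(-1,2)
E
python3 - <<'E'
from h import *
import pickle
s=read_state();print(s)
d={}
for n in("scene","side","wrist"):
    d[n]=read_camera(n);cv2.imwrite(f"pics/{n}0.png",d[n]["pixels"])
pickle.dump(d,open("c0.pkl","wb"))
for n in("scene","side"):
    print(n,ray(d[n],(280,210)))
print(d["wrist"]["tool_from_camera"],d["wrist"]["intrinsics"])
E
```

```text
{'t': 0.0, 'q': array([-8.54374916e-02,  1.31136924e-01,  1.48926382e+00, -2.05208359e-05,
        1.52299316e+00, -8.53749174e-02]), 'dq': array([-8.19569863e-05,  5.71081218e-05,  8.15831015e-04, -9.56865079e-04,
        6.68878800e-04,  6.23575943e-04]), 'joint_torque': array([-1.61290725e-03, -5.59853125e+01, -4.91755986e+01,  7.67333270e-02,
        3.59135563e-02, -2.97389461e-04]), 'tool_pos': array([5.99438967e-01, 4.01324151e-05, 2.17610416e-01]), 'orientation': array([ 1.20849315,  1.21059139, -1.21050473]), 'force': array([-1.18167195,  0.23549376, -0.74536473]), 'wrist_torque': array([-0.0444402 ,  0.04672018, -0.00193514]), 'opening': 0.09304630217612}
scene (array([1.07143838, 0.58043685, 0.90469131]), array([-0.49523579, -0.49683948, -0.71364697]))
side (array([0.15023834, 0.69170032, 0.78073515]), array([ 0.38073275, -0.65987443, -0.6478032 ]))
[[ 7.46006347e-05 -2.83959957e-01  9.58836137e-01 -1.66374170e-01]
 [ 9.99999876e-01 -4.50519590e-04 -2.11224985e-04 -1.09052972e-03]
 [ 4.91953901e-04  9.58836034e-01  2.83959888e-01 -7.89841364e-02]
 [ 0.00000000e+00  0.00000000e+00  0.00000000e+00  1.00000000e+00]] [[325.1922621    0.         277.60889123]
 [  0.         325.1922621  203.75317215]
 [  0.           0.           1.        ]]
```

View pics/scene0.png

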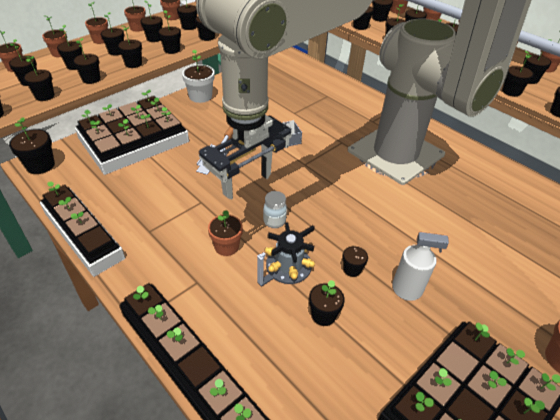

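View pics/side0.png

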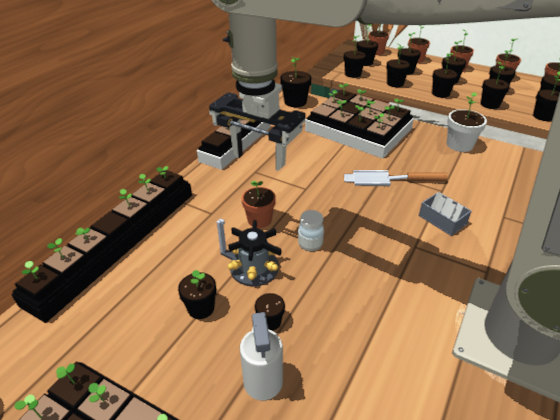

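View pics/wrist0.png

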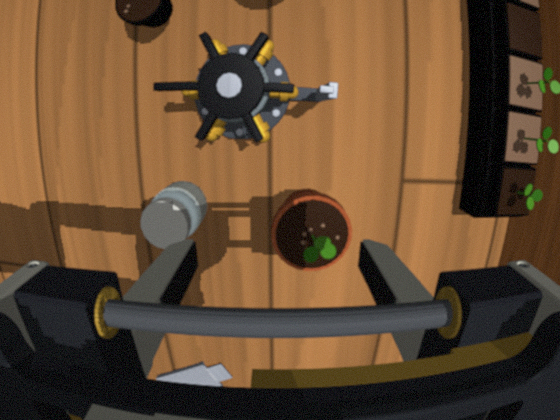

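The wrist view shows the wheel at about (229,84), with the pointer to the right (330,90). The long tooth points left (157,86), roughly opposite the pointer, so 3 clicks before 0. Clay pot is at (312,230) and the jar at (173,215). Next I'll measure these.

```bash
cat >> h.py <<'E'
def wray(c,uv,s):
    K=np.array(c["intrinsics"]);x=(uv[0]-K[0,2])/K[0,0];y=(uv[1]-K[1,2])/K[1,1];th=np.hypot(x,y)
    d=np.array([x/th*np.sin(th),y/th*np.sin(th),np.cos(th)]) if th>1e-9 else np.array([0,0,1.])
    T=np.array(c["tool_from_camera"]);Rw=R.from_rotvec(s["orientation"]).as_matrix()
    return s["tool_pos"]+Rw@T[:3,3],Rw@T[:3,:3]@d
def wz(c,uv,s,z):
    o,d=wray(c,uv,s);return o+d*(z-o[2])/d[2]
def tri(rays):
    A=0;b=0
    for o,d in rays:
        d=d/np.linalg.norm(d);P=np.eye(3)-np.outer(d,d);A=A+P;b=b+P@o
    p=np.linalg.solve(A,b)
    return p,[np.linalg.norm((np.eye(3)-np.outer(d,d)/(d@d))@(p-o)) for o,d in rays]
def blob(img,roi,f):
    x0,y0,x1,y1=roi;m=f(img[y0:y1,x0:x1].astype(int)).astype(np.uint8)
    n,l,st,ce=cv2.connectedComponentsWithStats(m);k=1+np.argmax(st[1:,4])
    return ce[k]+[x0,y0],st[k],(l==k)
bright=lambda a:(a.min(2)>110)&(a.max(2)-a.min(2)<45)
dark=lambda a:a.max(2)<50
E
python3 - <<'E'
from h import *
import pickle
d=pickle.load(open("c0.pkl","rb"));s=read_state();print(s["t"],s["tool_pos"])
W,S,D=d["wrist"],d["scene"],d["side"]
cw,a,_=blob(W["pixels"],(205,60,250,110),bright);cs,b,_=blob(S["pixels"],(280,230,302,250),bright);cd,e,_=blob(D["pixels"],(242,226,262,246),bright)
print(cw,a,cs,b,cd,e)
print("cap",tri([wray(W,cw,s),ray(S,cs),ray(D,cd)]),wz(W,cw,s,.104),onz(S,cs,.104),onz(D,cd,.104))
# wheel tooth profile on z=.098 in wrist
c=wz(W,cw,s,.104)
m=dark(W["pixels"].astype(int))
pts=np.array([wz(W,(u,v),s,.098)[:2]-c[:2] for v in range(20,160) for u in range(140,320) if m[v,u]])
r=np.hypot(*pts.T);an=np.degrees(np.arctan2(pts[:,1],pts[:,0]))
for lo in range(-180,180,10):
    k=(an>=lo)&(an<lo+10)&(r<.08); 
    if k.any(): print(lo,"rmax %.3f"%r[k].max(),"mean ang of r>.045",an[k&(r>.045)].mean() if (k&(r>.045)).any() else None,(k&(r>.045)).sum())
pw,a,_=blob(W["pixels"],(318,78,345,102),bright);print("post",pw,a,wz(W,pw,s,.108)-c)
for n,uv,z in(("clay rim",(312,232),.075),("clay l",(272,232),.075),("clay r",(351,232),.075),("clay top",(312,192),.075),("jar lid",(167,222),.085),("smallpot",(143,0),.055)): print(n,wz(W,uv,s,z))
for n,us,ud,z in(("clay",(226,238),(259,200),.07),("jar",(275,202),(311,222),.07),("small",(354,254),(270,305),.05),("black",(327,292),(198,285),.065),("spray",(433,238),(262,325),.17)): print(n,onz(S,us,z),onz(D,ud,z))
big=cv2.resize(W["pixels"][20:160,120:360],None,fx=3,fy=3,interpolation=cv2.INTER_CUBIC);cv2.imwrite("pics/w1.png",big)
E
```

```text
0.15 [5.99572524e-01 5.59654074e-05 2.17823929e-01]
[228.79545455  84.64256198] [ 11  13  26  25 484] [290.51470588 237.80882353] [ 6  4 10  9 68] [251.90909091 235.10606061] [ 5  6 11  8 66]
cap (array([0.5580059 , 0.103129  , 0.10379411]), [np.float64(0.0018052435988139134), np.float64(0.000587205500329007), np.float64(0.0015653911711901003)]) [0.55675008 0.10184292 0.104     ] [0.55821333 0.10392487 0.104     ] [0.55934408 0.10391669 0.104     ]
-180 rmax 0.059 mean ang of r>.045 -179.42259773901264 17
-170 rmax 0.030 mean ang of r>.045 None 0
-160 rmax 0.034 mean ang of r>.045 None 0
-150 rmax 0.036 mean ang of r>.045 None 0
-140 rmax 0.037 mean ang of r>.045 None 0
-130 rmax 0.055 mean ang of r>.045 -123.19405240054002 68
-120 rmax 0.054 mean ang of r>.045 -118.52741044351204 30
-110 rmax 0.030 mean ang of r>.045 None 0
-100 rmax 0.041 mean ang of r>.045 None 0
-90 rmax 0.048 mean ang of r>.045 -82.46845380417496 9
-80 rmax 0.049 mean ang of r>.045 -74.73644320781588 21
-70 rmax 0.055 mean ang of r>.045 -64.60764190880347 89
-60 rmax 0.054 mean ang of r>.045 -59.59816889732141 7
[... 1133 characters left out ...]
 -0.00436965  0.004     ]
clay rim [ 0.63342144 -0.04268504  0.075     ]
clay l [ 0.59247356 -0.04257567  0.075     ]
clay r [ 0.67439895 -0.04310231  0.075     ]
clay top [ 6.32095509e-01 -4.39513741e-04  7.50000000e-02]
jar lid [ 0.48565939 -0.02890992  0.085     ]
smallpot [0.45465171 0.20832737 0.055     ]
clay [ 0.6526047  -0.01647997  0.07      ] [ 0.63177522 -0.03999467  0.07      ]
jar [ 0.48233264 -0.03012536  0.07      ] [ 0.48384807 -0.03011855  0.07      ]
small [0.4453267  0.20688105 0.05      ] [0.45321055 0.20919022 0.05      ]
black [0.5810197  0.24445291 0.065     ] [0.59958479 0.24722597 0.065     ]
spray [0.37477091 0.34008501 0.17      ] [0.39443647 0.32858741 0.17      ]
```

View pics/w1.png

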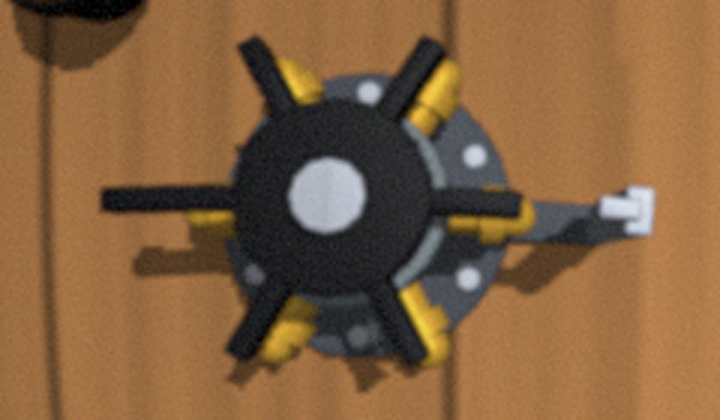

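The three views agree: the cap sits at (0.558, 0.103, 0.104), with 2 mm residuals and the height as given. The pointer lies at -3° and the long tooth at 177°, so the wheel is at -3 clicks. The jaws already lie along x, so I'll push with the closed fingertips on the -x side, moving towards -y. First I'll hover there.

{"api": "apply_moves", "payload": {
  "series": [
    {"jaw": 1, "linear": [0.02, -0.04, -0.055], "roll": 0},
    {"jaw": 1, "linear": [0.04, -0.08, -0.11], "roll": 0},
    {"jaw": 1, "linear": [0.06, -0.12, -0.165], "roll": 0},
    {"jaw": 1, "linear": [0.08, -0.163, -0.218], "roll": 0},
    {"jaw": 1, "linear": [0.11, -0.163, -0.218], "roll": 0},
    {"jaw": 1, "linear": [0.13, -0.163, -0.218], "roll": 0},
    {"jaw": 1, "linear": [0.13, -0.163, -0.218], "roll": 0},
    {"jaw": 1, "linear": [0.13, -0.163, -0.218], "roll": 0},
    {"jaw": 1, "linear": [0.13, -0.163, -0.218], "roll": 0},
    {"jaw": 1, "linear": [0.13, -0.163, -0.218], "roll": 0}
  ],
  "force": 10
}}

```text
t: 1.4
tool_pos: [0.5021, 0.1307, 0.1405]
orientation: [1.209, 1.21, -1.21]
force: [-0.8, -0.3, 0.8]
opening: 0.0011
```

```bash
cat > look.py <<'E'
from h import *
import sys
n=sys.argv[1];s=read_state();print(s["t"],s["tool_pos"],s["orientation"],s["force"],s["opening"])
a=read_camera("side")["pixels"][180:300,190:330];b=read_camera("scene")["pixels"][200:300,230:350]
a=cv2.resize(a,(560,480),interpolation=cv2.INTER_CUBIC)[:, :400] if 0 else cv2.resize(a,(400,343),interpolation=cv2.INTER_CUBIC)
b=cv2.resize(b,(400,343),interpolation=cv2.INTER_CUBIC)
cv2.imwrite(f"pics/{n}.png",np.hstack([a,b]))
E
python3 look.py l1
```

```text
1.4 [0.50213165 0.13069574 0.14050162] [ 1.20941371  1.20960319 -1.2098276 ] [-0.80246564 -0.27946465  0.76267442] 0.0010819453976940153
```

View pics/l1.png

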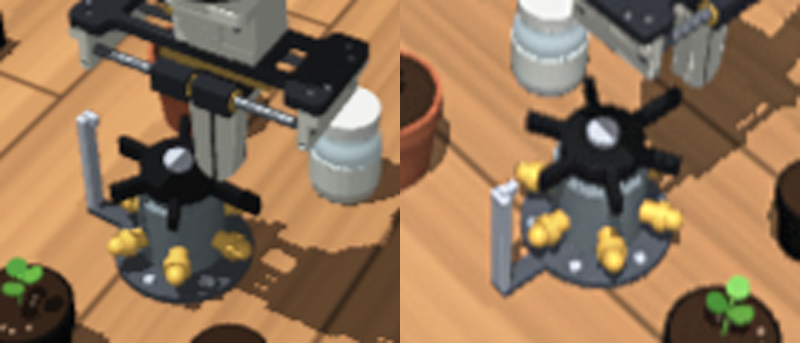

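The side view (left) shows the long tooth at (240,195) pointing to -x, the closed fingertips hovering at (220,175), and the post at (88,120). Nothing is in the way. I'll lower the fingertips into the gap.

{"api": "apply_moves", "payload": {
  "series": [
    {"jaw": 1, "linear": [0.03, 0, 0], "roll": 0},
    {"jaw": 1, "linear": [0.06, 0, 0], "roll": 0},
    {"jaw": 1, "linear": [0.09, 0, 0], "roll": 0},
    {"jaw": 1, "linear": [0.09, 0, 0], "roll": 0},
    {"jaw": 1, "linear": [0.09, 0, 0], "roll": 0}
  ]
}}

```text
t: 2.12
tool_pos: [0.5019, 0.1308, 0.0863]
orientation: [1.209, 1.21, -1.21]
force: [0.1, 0.1, -0.4]
opening: 0.0002
```

```bash
python3 look.py l2
```

```text
2.125 [0.50187846 0.13082882 0.08627737] [ 1.20896003  1.21007047 -1.2100909 ] [ 0.05891229  0.08681122 -0.4454178 ] 0.000213508241949562
```

View pics/l2.png

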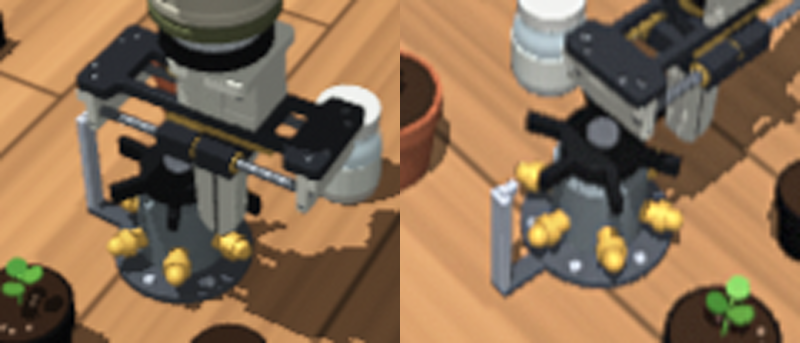

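The fingers are in the gap with no contact force. First click: a slow push towards -y.

{"api": "apply_moves", "payload": {
  "series": [
    {"jaw": 1, "linear": [0, 0, 0.005], "roll": 0},
    {"jaw": 1, "linear": [0, 0, 0.01], "roll": 0},
    {"jaw": 1, "linear": [0, 0, 0.015], "roll": 0},
    {"jaw": 1, "linear": [0, 0, 0.02], "roll": 0},
    {"jaw": 1, "linear": [0, 0, 0.025], "roll": 0},
    {"jaw": 1, "linear": [0, 0, 0.03], "roll": 0},
    {"jaw": 1, "linear": [0, 0, 0.035], "roll": 0},
    {"jaw": 1, "linear": [0, 0, 0.04], "roll": 0},
    {"jaw": 1, "linear": [0, 0, 0.045], "roll": 0},
    {"jaw": 1, "linear": [0, 0, 0.05], "roll": 0},
    {"jaw": 1, "linear": [0, 0, 0.055], "roll": 0},
    {"jaw": 1, "linear": [0, 0, 0.06], "roll": 0},
    {"jaw": 1, "linear": [0, 0, 0.065], "roll": 0},
    {"jaw": 1, "linear": [0, 0, 0.07], "roll": 0},
    {"jaw": 1, "linear": [0, 0, 0.073], "roll": 0},
    {"jaw": 1, "linear": [0, 0, 0.073], "roll": 0},
    {"jaw": 1, "linear": [0, 0, 0.073], "roll": 0},
    {"jaw": 1, "linear": [0, 0, 0.073], "roll": 0}
  ]
}}

```text
t: 4.47
tool_pos: [0.5025, 0.0872, 0.0871]
orientation: [1.21, 1.209, -1.209]
force: [1.3, -0.1, -0.1]
opening: 0.0008
```

```bash
python3 look.py l3
```

```text
4.475 [0.50248435 0.08720071 0.08706933] [ 1.20971829  1.20917704 -1.20873147] [ 1.31824042 -0.07215623 -0.13762693] 0.0007979271802590325
```

View pics/l3.png

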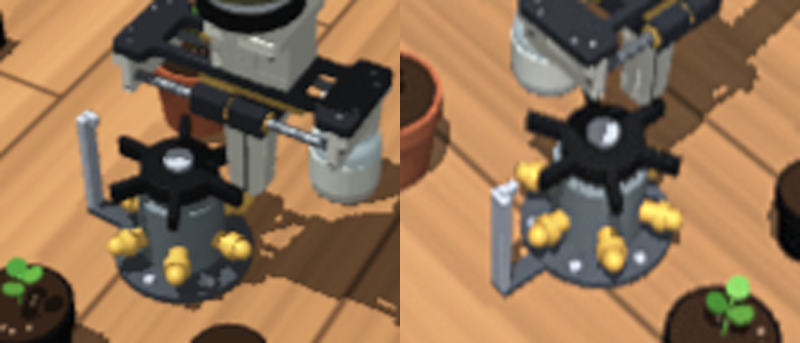

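The first click took: a short tooth now points to -x at (240,190) and all six teeth sit at the rest angles. I'll lift, go back, lower and repeat.

{"api": "apply_moves", "payload": {
  "series": [
    {"jaw": 1, "linear": [-0.03, 0, 0], "roll": 0},
    {"jaw": 1, "linear": [-0.06, 0, 0], "roll": 0},
    {"jaw": 1, "linear": [-0.09, 0, 0], "roll": 0},
    {"jaw": 1, "linear": [-0.09, 0, 0], "roll": 0},
    {"jaw": 1, "linear": [-0.09, 0, -0.035], "roll": 0},
    {"jaw": 1, "linear": [-0.09, 0, -0.073], "roll": 0},
    {"jaw": 1, "linear": [-0.09, 0, -0.073], "roll": 0},
    {"jaw": 1, "linear": [-0.09, 0, -0.073], "roll": 0},
    {"jaw": 1, "linear": [-0.06, 0, -0.073], "roll": 0},
    {"jaw": 1, "linear": [-0.03, 0, -0.073], "roll": 0},
    {"jaw": 1, "linear": [0, 0, -0.073], "roll": 0},
    {"jaw": 1, "linear": [0.002, 0, -0.073], "roll": 0},
    {"jaw": 1, "linear": [0.002, 0, -0.073], "roll": 0},
    {"jaw": 1, "linear": [0.002, 0, -0.073], "roll": 0}
  ]
}}

```text
t: 6.32
tool_pos: [0.5032, 0.1311, 0.0867]
orientation: [1.21, 1.208, -1.208]
force: [-0.1, -0.3, -0.2]
opening: 0.0006
```

{"api": "apply_moves", "payload": {
  "series": [
    {"jaw": 1, "linear": [0, 0, 0.005], "roll": 0},
    {"jaw": 1, "linear": [0, 0, 0.01], "roll": 0},
    {"jaw": 1, "linear": [0, 0, 0.015], "roll": 0},
    {"jaw": 1, "linear": [0, 0, 0.02], "roll": 0},
    {"jaw": 1, "linear": [0, 0, 0.025], "roll": 0},
    {"jaw": 1, "linear": [0, 0, 0.03], "roll": 0},
    {"jaw": 1, "linear": [0, 0, 0.035], "roll": 0},
    {"jaw": 1, "linear": [0, 0, 0.04], "roll": 0},
    {"jaw": 1, "linear": [0, 0, 0.045], "roll": 0},
    {"jaw": 1, "linear": [0, 0, 0.05], "roll": 0},
    {"jaw": 1, "linear": [0, 0, 0.055], "roll": 0},
    {"jaw": 1, "linear": [0, 0, 0.06], "roll": 0},
    {"jaw": 1, "linear": [0, 0, 0.065], "roll": 0},
    {"jaw": 1, "linear": [0, 0, 0.07], "roll": 0},
    {"jaw": 1, "linear": [0, 0, 0.073], "roll": 0},
    {"jaw": 1, "linear": [0, 0, 0.073], "roll": 0},
    {"jaw": 1, "linear": [0, 0, 0.073], "roll": 0},
    {"jaw": 1, "linear": [0, 0, 0.073], "roll": 0}
  ]
}}

```text
t: 8.57
tool_pos: [0.5032, 0.0874, 0.0867]
orientation: [1.21, 1.208, -1.207]
force: [0.1, -0.3, 0.2]
opening: 0.0
```

```bash
python3 look.py l4
```

```text
8.575 [0.50316225 0.08738947 0.08667862] [ 1.21037062  1.20837506 -1.20746005] [ 0.10473731 -0.30188492  0.19312282] 1.5758331651897128e-05
```

View pics/l4.png

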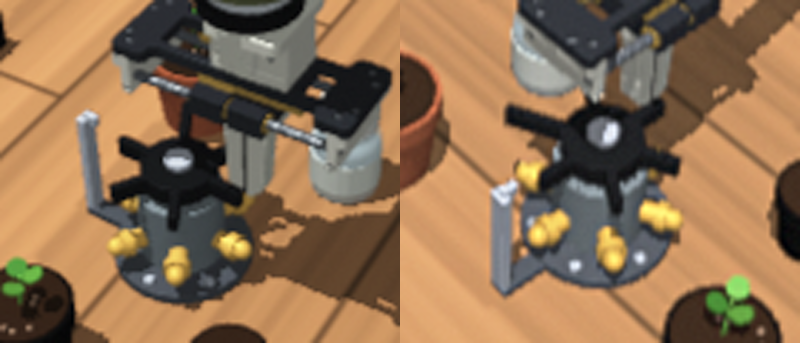

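The long tooth is now one click short of the post: in the scene view (right) it reaches to (510,112), next before the post at (505,190). Third and last click.

{"api": "apply_moves", "payload": {
  "series": [
    {"jaw": 1, "linear": [-0.03, 0, 0], "roll": 0},
    {"jaw": 1, "linear": [-0.06, 0, 0], "roll": 0},
    {"jaw": 1, "linear": [-0.09, 0, 0], "roll": 0},
    {"jaw": 1, "linear": [-0.09, 0, 0], "roll": 0},
    {"jaw": 1, "linear": [-0.09, 0, -0.035], "roll": 0},
    {"jaw": 1, "linear": [-0.09, 0, -0.073], "roll": 0},
    {"jaw": 1, "linear": [-0.09, 0, -0.073], "roll": 0},
    {"jaw": 1, "linear": [-0.09, 0, -0.073], "roll": 0},
    {"jaw": 1, "linear": [-0.06, 0, -0.073], "roll": 0},
    {"jaw": 1, "linear": [-0.03, 0, -0.073], "roll": 0},
    {"jaw": 1, "linear": [0, 0, -0.073], "roll": 0},
    {"jaw": 1, "linear": [0.001, 0, -0.073], "roll": 0},
    {"jaw": 1, "linear": [0.001, 0, -0.073], "roll": 0},
    {"jaw": 1, "linear": [0.001, 0, -0.073], "roll": 0}
  ]
}}

```text
t: 10.42
tool_pos: [0.5038, 0.1313, 0.087]
orientation: [1.211, 1.208, -1.206]
force: [-0.5, -0.4, -0.4]
opening: 0.0006
```

{"api": "apply_moves", "payload": {
  "series": [
    {"jaw": 1, "linear": [0, 0, 0.005], "roll": 0},
    {"jaw": 1, "linear": [0, 0, 0.01], "roll": 0},
    {"jaw": 1, "linear": [0, 0, 0.015], "roll": 0},
    {"jaw": 1, "linear": [0, 0, 0.02], "roll": 0},
    {"jaw": 1, "linear": [0, 0, 0.025], "roll": 0},
    {"jaw": 1, "linear": [0, 0, 0.03], "roll": 0},
    {"jaw": 1, "linear": [0, 0, 0.035], "roll": 0},
    {"jaw": 1, "linear": [0, 0, 0.04], "roll": 0},
    {"jaw": 1, "linear": [0, 0, 0.045], "roll": 0},
    {"jaw": 1, "linear": [0, 0, 0.05], "roll": 0},
    {"jaw": 1, "linear": [0, 0, 0.055], "roll": 0},
    {"jaw": 1, "linear": [0, 0, 0.06], "roll": 0},
    {"jaw": 1, "linear": [0, 0, 0.065], "roll": 0},
    {"jaw": 1, "linear": [0, 0, 0.07], "roll": 0},
    {"jaw": 1, "linear": [0, 0, 0.073], "roll": 0},
    {"jaw": 1, "linear": [0, 0, 0.073], "roll": 0},
    {"jaw": 1, "linear": [0, 0, 0.073], "roll": 0},
    {"jaw": 1, "linear": [0, 0, 0.073], "roll": 0}
  ]
}}

```text
t: 12.68
tool_pos: [0.5038, 0.0876, 0.0869]
orientation: [1.211, 1.208, -1.206]
force: [0.3, 0.0, 0.3]
opening: 0.0
```

{"api": "apply_moves", "payload": {
  "series": [
    {"jaw": 1, "linear": [-0.03, 0, 0], "roll": 0},
    {"jaw": 1, "linear": [-0.06, 0, 0], "roll": 0},
    {"jaw": 1, "linear": [-0.09, 0, 0], "roll": 0},
    {"jaw": 1, "linear": [-0.13, 0, 0], "roll": 0},
    {"jaw": 1, "linear": [-0.17, 0, 0], "roll": 0},
    {"jaw": 1, "linear": [-0.22, 0, 0], "roll": 0},
    {"jaw": 1, "linear": [-0.22, 0.08, 0.08], "roll": 0},
    {"jaw": 1, "linear": [-0.22, 0.163, 0.145], "roll": 0},
    {"jaw": 1, "linear": [-0.22, 0.163, 0.145], "roll": 0},
    {"jaw": 1, "linear": [-0.22, 0.163, 0.145], "roll": 0},
    {"jaw": 1, "linear": [-0.22, 0.163, 0.145], "roll": 0}
  ]
}}

```text
t: 14.05
tool_pos: [0.6008, 0.0015, 0.2201]
orientation: [1.211, 1.208, -1.205]
force: [0.1, 0.4, 0.6]
opening: 0.0002
```

```bash
python3 - <<'E'
from h import *
s=read_state();W=read_camera("wrist");S=read_camera("scene")["pixels"];print(s["t"],s["tool_pos"],s["force"])
cw,a,_=blob(W["pixels"],(205,60,250,110),bright);c=wz(W,cw,s,.104);print(cw,c)
m=dark(W["pixels"].astype(int))
pts=np.array([wz(W,(u,v),s,.098)[:2]-c[:2] for v in range(20,160) for u in range(140,320) if m[v,u]])
r=np.hypot(*pts.T);an=np.degrees(np.arctan2(pts[:,1],pts[:,0]))
for ctr in range(-180,180,60):
    dd=(an-ctr+180)%360-180;k=(abs(dd)<12)&(r>.042)&(r<.08);print(ctr,ctr+np.median(dd[k]),r[k].max())
cv2.imwrite("pics/f.png",np.hstack([cv2.resize(W["pixels"][20:160,120:360],(480,280)),cv2.resize(S[190:320,220:368],(319,280))]))
import pickle
d0=pickle.load(open("c0.pkl","rb"))["scene"]["pixels"]
df=cv2.absdiff(d0,S).max(2)[180:420]>60
n,l,st,ce=cv2.connectedComponentsWithStats(df.astype(np.uint8));print([(x[:5]+[0,180,0,0,0]).tolist() for x in st[1:] if x[4]>15])
E
```

```text
14.05 [0.60075255 0.00150259 0.2200987 ] [0.11665017 0.43680912 0.62521557]
[227.09775967  86.52342159] [0.55662232 0.10191497 0.104     ]
-180 -182.1138235679358 0.05460074625612388
-120 -121.7374036012701 0.054688251010482206
-60 -64.79858472171094 0.05525826943282518
0 -6.076040689607012 0.07466106918694405
60 56.56997340702162 0.05410835120771812
120 116.7330048781784 0.05437475971992191
[[221, 180, 12, 19, 160], [240, 180, 15, 9, 73], [277, 199, 9, 7, 23], [242, 221, 12, 8, 45], [308, 225, 7, 8, 36], [255, 226, 14, 9, 33], [265, 250, 7, 9, 34]]
```

View pics/f.png

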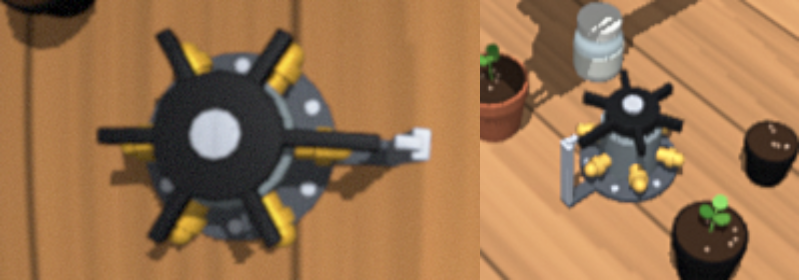

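The long tooth at (340,140) now points straight at the pointer (410,145), and the arm is well clear.

```bash
python3 -c "
from plant import *
print(close_job())"
```

```text
the job is handed in; nothing more can be done
None
```

The watering is switched over: the wheel's long tooth has clicked in pointing at the post. It started three clicks before the post. I pushed it round anticlockwise in three slow strokes with the closed fingertips, letting it rest in each click. I then lifted clear and handed the job in at about 14 s.

- **Wheel position:** all six teeth stand 60° apart to within a few degrees. The long tooth reads about 3–6° clockwise of the world x axis and the post about 3°, so they agree within the measurement error.
- **Forces:** the wrist force was at most about 1.3 N in the readings at the end of each move. I did not record the peaks during the pushes.
- **Loose items:** the pots and jar in the last picture look unmoved, and the arm came nowhere near the sprayer or trowel. A comparison with the first scene picture showed a few small changed patches, some near the jar and clay pot. I took these to be the turned wheel and the shadow of the now closed gripper, but did not check them one by one.

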